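Put the dial soil probes away in the trays of their length

TASK

Put the three dial soil probes on the potting bench away, each in the grey drawer tray of its own length: the short probe in the short tray, the middle one in the middle tray and the long one in the long tray. Carry each one level, minding its heavy dial head, and set it down gently so that it lies flat on the tray's floor. Leave the dibber, lighter, trowel and small pot where they are.

Things in the scene. Friction and masses are not known exactly. Their poses are not given: they have to be found in the camera images.
- probe_short: Short soil probe, 150 mm long, lies dial up: heavy steel dial 42 mm across, 18 high, white face; dark neck; round stem 10 thick, axis 8 mm above the underside; dark tip 16 thick, 25 long. About 180 g. Origin: under mid-length, on the underside; x to the tip, z up. Dial centre x = -54 mm; balance point on the stem x = -12 mm. Starts with the dial towards the robot.
- probe_middle: Middle soil probe, 185 mm long, lies dial up: heavy steel dial 42 mm across, 18 high, white face; dark neck; round stem 10 thick, axis 8 mm above the underside; dark tip 16 thick, 25 long. About 210 g. Origin: under mid-length, on the underside; x to the tip, z up. Dial centre x = -71.5 mm; balance point on the stem x = -23.5 mm. Starts with the dial towards the robot.
- probe_long: Long soil probe, 220 mm long, lies dial up: heavy steel dial 42 mm across, 18 high, white face; dark neck; round stem 10 thick, axis 8 mm above the underside; dark tip 16 thick, 25 long. About 250 g. Origin: under mid-length, on the underside; x to the tip, z up. Dial centre x = -89 mm; balance point on the stem x = -35 mm. Starts with the dial towards the robot.
- tray_short: The short tray: open grey plastic drawer tray, 186 x 86 mm outside, 30 mm high, walls and floor 3 mm thick, so the short probe (150 mm) lies in its 180 x 80 mm inside either way round. Stands fast on the bench. Origin: centre of its underside; x along its length, z up.
- tray_middle: The middle tray: open grey plastic drawer tray, 221 x 86 mm outside, 30 mm high, walls and floor 3 mm thick, so the middle probe (185 mm) lies in its 215 x 80 mm inside either way round. Stands fast on the bench. Origin: centre of its underside; x along its length, z up.
- tray_long: The long tray: open grey plastic drawer tray, 256 x 86 mm outside, 30 mm high, walls and floor 3 mm thick, so the long probe (220 mm) lies in its 250 x 80 mm inside either way round. Stands fast on the bench. Origin: centre of its underside; x along its length, z up.
- dibber: Bystander, lies among the probes and trays: wooden dibber with a steel point, 200 mm long, 22 mm thick, with an 88 mm cross handle. Origin: under its middle; x towards the point.
- lighter: Bystander, beside the dibber: dark blue pocket lighter, 80 x 24 x 12 mm, lying flat. Origin: centre of its underside; x towards its metal end.
- trowel: Bystander, on the robot's side of the bench: hand trowel, 290 mm long, 75 mm wide, 28 mm high, wooden handle. Origin: on the bench under the neck; x towards the blade.
- pot_small: Bystander, on the robot's side of the bench: small empty reddish-brown plastic pot, 78 mm across and 66 mm high. Origin: centre of its underside, z up.

How it is judged:
By the outcome, as a careful person would: the job done as asked, in the order asked, and still so for the second after the job is handed in, with the robot touching nothing.
It also fails if it takes over 83 s, if anything falls off the work surface, if the arm or the gripper's body presses on something with over 40 N, if the wrist force passes 120 N, or if a joint passes its speed limit or range.

ROBOT

A 6-joint arm with a two-finger parallel gripper is mounted at the origin on the work surface. World frame = base frame: x ahead of the robot, y to its left, z up, the work surface at z = 0. Lengths are in m, angles in rad, forces in N, time in s.
With the tool pointing down it reaches from about 0.3 to 0.85 m from the base axis. Payload 5.4 kg.
Tool frame: the origin (TCP) lies at the very end of the fingers, on their centre line; the grasp point (between the pads) lies 19 mm behind it; y points along the fingers, x is the direction in which the jaws open and shut, and the axes are right-handed (so a half turn about y gives the same grasp; the last joint's range is limited). The gripper opens to 85 mm and grips with 20 to 120 N. Pads are 22 mm wide; open, the fingers measure 114 mm over their backs; the gripper's body (76 mm by 85 mm) begins 54 mm behind the grasp point. The pads swing forward as they close: fully open they stand 13 mm farther back than shut.
Start: joints at [-1.454, 0.158, 1.597, -0, 1.386, -0.21], TCP at [0.185, -0.545, 0.231] pointing down, gripper open.
Joint ranges: [-2.91, 2.91], [-0.94, 2.29], [0.18, 2.7], [-1.29, 4.43], [0.17, 2.64], [-3, 3]. Speed limits (rad/s): [2.57, 2.57, 3.14, 3.14, 3.14, 3.14].

INTERFACE

Orientations are given as a rotation vector (axis times angle).
In Python, from station import bot gives the robot as it stands.
- The arm moves only by the tool move_arm, never from a script. Its argument "plan" is a list of rows, each a list of 2 entries, a list of its own where there are three numbers: the shift along the tool's x, y, z in cm, then the turn about the tool's y in rad. A call has 1 to 5 rows; each row shifts and turns the commanded pose from where the row before left it, along the tool's axes as they then stand; what a row does not reach is not made up. A row lasts 1/8 s, in which the tool goes at most 62.5 mm and 10.7 degrees, less where a joint would pass 70% of its speed; a pose out of reach is approached as far as the arm can. A call with a gripper value outside its range is refused whole. "jaw" is the opening, from 0 (shut) to 1 (fully open), set as the call begins (left out, the last holds). The fingers move at their own pace and stop on an object; "grip_force" is the grip in N (left out, the last holds). Time passes only in rows, so rows that do not move let the fingers close. It gives the time, the measured TCP pose, the force and the opening at its end, in the units of the state.
- bot.observe(): the state, without advancing time (a new reading comes with each control period).
- bot.camera(name): name is "scene" or "side" or "wrist"; returns the picture (420x560x3 uint8, red, green, blue); there is no depth.
- bot.get_calibration(name): a dict with "camera_matrix" (3x3 intrinsics, pixels), "camera_from_world" (4x4, takes a point from world to camera coordinates); the wrist camera has in their place "mount" (4x4, takes a point from camera to tool coordinates, whose origin is the TCP and whose axes are the tool frame's). Camera axes: x right, y down, z forward; pixel columns grow to the right and rows downward; lengths in m; the calibration is good to about 2 mm. A picture is of the moment at which its call begins: read the wrist's pose just before it. get_calibration takes no time and is no camera call.
- bot.close_job(): hands the job in, once; it reports no verdict.
Trained networks look in the newest picture that a camera, given by its name, has taken for a name from the list of things; names that differ only in an ending like _2 or _b are one class to them, and where a whole thing is asked for, a point or a joint stands for the part that bears it (a point fixed in the world has none). Each returns a list of dicts, best first, with "conf" (0 to 1); they miss things now and then, are a little off and sometimes report something else, mostly with a low value. They report only what shows in the picture. A call takes as long as a camera call.
- bot.trace(camera, name): "mask" (420x560 bool, what is visible of it) and "rect" ([left, top, width, height] in pixels, round what is visible of it).
The state is a dict: "time_s": time; "joints": joint angles; "qd": joint speeds; "effort": joint torques, N m; "tcp_pos": TCP position; "tool_rot": TCP orientation; "wrist_force": force on the tool from outside, world axes, zero at the start; "wrist_torque": the same for the moment, N m; "width": opening from 0.0 (shut) to 1.0 (fully open).
Only numpy, scipy, OpenCV 4.12 (cv2) and the standard library are available. Lean on these libraries where they do the work, as an engineer would, in place of code of your own. Each camera call takes 0.05 s, during which the arm holds its last target.

## Working session

There is one attempt and no reset: what is moved stays moved. The work goes in short steps, Python scripts to look and compute and a tool call to move; the robot and the scene stay as the last step left them, time stands still between calls to the robot, and variables do not carry over. Pictures are saved under pics/ and viewed, and the job is handed in when it is done.

Besides the shell and the picture viewer there is one more tool, called as name([rows], argument=value, ...), one row to a line, values as JSON. move_arm: Moves the arm, as the interface text tells. Its arguments: {"type":"object","properties":{"plan":{"type":"array"},"jaw":{"type":"number"},"grip_force":{"type":"number"}},"required":["plan"]}

```bash
mkdir -p pics; ls; python3 - <<'E'
from station import bot
import cv2,numpy as np
s=bot.observe(); print({k:np.round(v,3).tolist() for k,v in s.items()})
for n in ["scene","side","wrist"]:
    im=bot.camera(n); cv2.imwrite(f"pics/{n}0.png",im[:,:,::-1]); print(n,bot.get_calibration(n))
E
```

```text
pics
{'time_s': 0.0, 'joints': [-1.454, 0.159, 1.598, -0.0, 1.386, -0.21], 'qd': [0.0, 0.001, -0.0, -0.0, 0.001, 0.001], 'effort': [-0.001, -39.6, -33.143, -0.0, 0.009, 0.0], 'tcp_pos': [0.184, -0.544, 0.23], 'tool_rot': [-1.345, 0.966, -0.964], 'wrist_force': [0.022, -0.168, -0.387], 'wrist_torque': [0.011, 0.022, 0.021], 'width': 1.002}
scene {'camera_matrix': array([[490.24954598,   0.        , 287.7753613 ],
       [  0.        , 490.24954598, 213.63332113],
       [  0.        ,   0.        ,   1.        ]]), 'camera_from_world': array([[-5.96951744e-01,  8.02276481e-01, -1.03069460e-03,
         2.70279970e-01],
       [ 5.43774146e-01,  4.03662044e-01, -7.35776210e-01,
        -2.28109711e-01],
       [-5.89879897e-01, -4.39783357e-01, -6.77223970e-01,
         1.58417370e+00],
       [ 0.00000000e+00,  0.00000000e+00,  0.00000000e+00,
         1.00000000e+00]])}
side {'camera_matrix': array([[501.4977849 ,   0.        , 270.47119963],
       [  0.        , 501.4977849 , 204.0712613 ],
       [  0.        ,   0.        ,   1.        ]]), 'camera_from_world': array([[-0.72678339, -0.68663604, -0.01780017,  0.33933358],
       [-0.43481892,  0.47999469, -0.76193018,  0.22167863],
       [ 0.53171271, -0.54601836, -0.64741451,  0.94073697],
       [ 0.        ,  0.        ,  0.        ,  1.        ]])}
wrist {'camera_matrix': array([[327.4859071 ,   0.        , 282.22911296],
       [  0.        , 327.4859071 , 205.11482934],
       [  0.        ,   0.        ,   1.        ]]), 'mount': array([[ 9.99998419e-01, -3.05015808e-04, -1.75212672e-03,
        -3.89512632e-04],
       [ 1.58040496e-03, -2.99430563e-01,  9.54116786e-01,
        -1.43116805e-01],
       [-8.15660993e-04, -9.54118046e-01, -2.99429607e-01,
         7.74006346e-02],
       [ 0.00000000e+00,  0.00000000e+00,  0.00000000e+00,
         1.00000000e+00]])}
```

View pics/scene0.png

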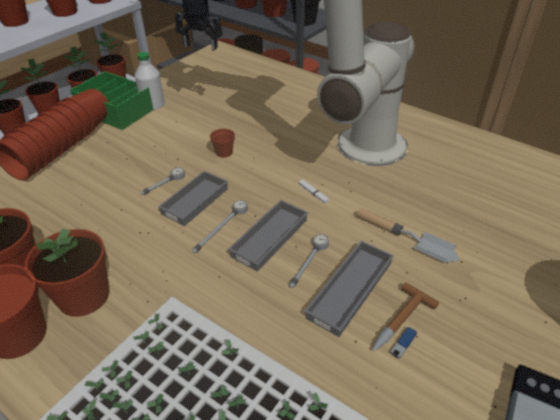

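View pics/side0.png

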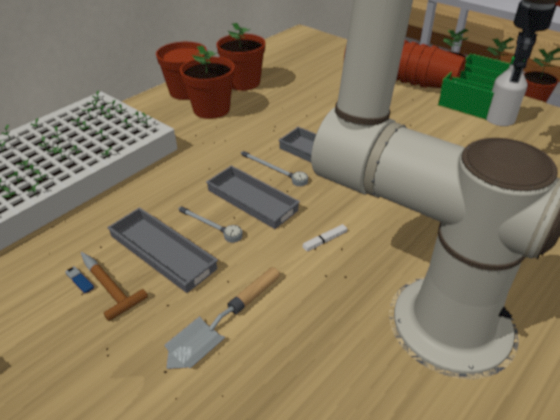

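View pics/wrist0.png

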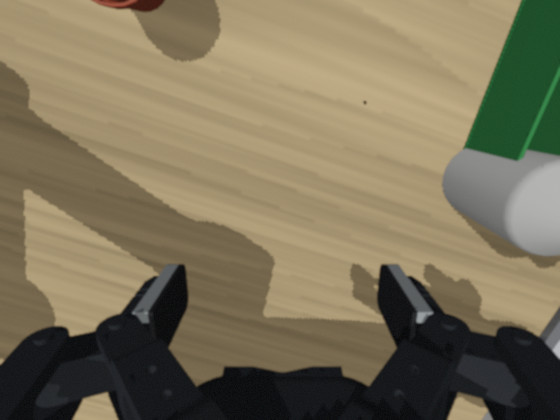

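```bash
cat > h.py <<'E'
from station import bot
import cv2,numpy as np
from scipy.spatial.transform import Rotation as R
def cal(name,s=None):
    c=bot.get_calibration(name); K=c["camera_matrix"]
    if name=="wrist":
        T=np.eye(4); T[:3,:3]=R.from_rotvec(s["tool_rot"]).as_matrix(); T[:3,3]=s["tcp_pos"]
        return K,np.linalg.inv(T@c["mount"])
    return K,c["camera_from_world"]
def back(K,M,uv,z):
    uv=np.atleast_2d(np.asarray(uv,float)); d=np.c_[uv,np.ones(len(uv))]@np.linalg.inv(K).T@M[:3,:3]
    o=-M[:3,:3].T@M[:3,3]; t=(z-o[2])/d[:,2]; return (o+d*t[:,None])[:,:2]
def proj(K,M,P):
    P=np.atleast_2d(P); c=P@M[:3,:3].T+M[:3,3]; p=c@K.T; return p[:,:2]/p[:,2:]
def masks(cam,name): return bot.trace(cam,name)
E
python3 - <<'E'
from h import *
names=["probe_short","probe_middle","probe_long","tray_short","tray_middle","tray_long","dibber","lighter","trowel","pot_small"]
for cam in ["scene","side"]:
    im=bot.camera(cam)[:,:,::-1].copy(); K,M=cal(cam)
    for n in names:
        for d in bot.trace(cam,n)[:4]:
            m=d["mask"]; 
            if m.sum()<5: continue
            v,u=np.nonzero(m); z=.03 if 'tray' in n else .008
            P=back(K,M,np.c_[u,v],z).astype(np.float32)
            r=cv2.minAreaRect(P); print(cam,n,round(d["conf"],2),np.round(d["rect"]).tolist(),np.round(r[0],3),np.round(r[1],3),round(r[2],1))
E
```

```text
scene probe_short 0.58 [141.0, 165.0, 46.0, 28.0] [ 0.543 -0.379] [0.053 0.153] 90.0
scene probe_middle 0.73 [156.0, 172.0, 71.0, 53.0] [ 0.537 -0.265] [0.217 0.12 ] 3.4
scene probe_middle 0.72 [290.0, 233.0, 39.0, 53.0] [0.541 0.134] [0.191 0.043] 13.5
scene probe_long 0.75 [194.0, 204.0, 53.0, 48.0] [ 0.578 -0.12 ] [0.228 0.051] 8.6
scene tray_short 0.75 [156.0, 172.0, 74.0, 54.0] [ 0.554 -0.245] [0.209 0.115] 4.7
scene tray_short 0.42 [292.0, 234.0, 36.0, 52.0] [0.556 0.145] [0.178 0.038] 14.2
scene tray_short 0.39 [209.0, 126.0, 23.0, 34.0] [ 0.316 -0.361] [0.162 0.073] 41.4
scene tray_middle 0.97 [227.0, 203.0, 78.0, 70.0] [0.543 0.009] [0.24  0.106] 2.4
scene tray_long 0.83 [305.0, 240.0, 88.0, 95.0] [0.562 0.259] [0.278 0.1  ] 2.8
scene dibber 0.67 [375.0, 282.0, 65.0, 66.0] [0.567 0.391] [0.086 0.197] 87.1
scene trowel 0.56 [358.0, 211.0, 99.0, 56.0] [0.315 0.279] [0.29  0.077] 88.8
scene pot_small 0.58 [209.0, 128.0, 25.0, 32.0] [ 0.292 -0.384] [0.165 0.078] 41.3
side probe_middle 0.77 [177.0, 208.0, 66.0, 35.0] [0.54  0.121] [0.186 0.05 ] 3.2
side probe_middle 0.2 [280.0, 126.0, 34.0, 34.0] [ 0.61  -0.254] [0.1   0.165] 33.1
side probe_long 0.85 [240.0, 151.0, 69.0, 36.0] [ 0.576 -0.135] [0.051 0.22 ] 89.6
side tray_short 0.66 [282.0, 126.0, 30.0, 36.0] [ 0.587 -0.229] [0.091 0.161] 34.0
side tray_middle 0.83 [208.0, 165.0, 92.0, 66.0] [0.52 0.01] [0.243 0.113] 2.3
side tray_middle 0.3 [240.0, 150.0, 70.0, 38.0] [ 0.556 -0.113] [0.217 0.05 ] 0.6
side tray_long 0.57 [108.0, 205.0, 110.0, 86.0] [0.54  0.262] [0.279 0.104] 3.2
side dibber 0.65 [83.0, 255.0, 67.0, 68.0] [0.56  0.371] [0.088 0.207] 73.3
side dibber 0.42 [206.0, 164.0, 94.0, 66.0] [ 0.541 -0.006] [0.254 0.117] 2.1
side lighter 0.84 [64.0, 266.0, 28.0, 27.0] [0.608 0.422] [0.089 0.025] 0.0
side trowel 0.66 [164.0, 270.0, 115.0, 101.0] [0.32  0.277] [0.076 0.292] 1.0
```

```bash
python3 - <<'E'
from h import *
s=bot.observe(); print(s["time_s"],R.from_rotvec(s["tool_rot"]).as_matrix().round(3))
E
```

```text
1.25 [[ 0.321 -0.     0.947]
 [-0.947  0.     0.321]
 [-0.    -1.    -0.   ]]
```

move_arm([
  [[0,0,0],0.165],
  [[0,0,0],0.165],
  [[-3,0,4],0],
  [[-3,0,4],0],
  [[-3,0,4],0],
], jaw=0.4)

```text
time_s: 1.88
tcp_pos: [0.3059, -0.454, 0.2314]
tool_rot: [-1.207, 1.212, -1.212]
wrist_force: [1.3, -1.2, 0.3]
width: 0.398
```

move_arm([
  [[-4,0,4.5],0],
  [[-4,0,4.5],0],
  [[-4,0,4.5],0],
  [[-4,0,4.5],0],
  [[-1.5,0,3],0],
])

```text
time_s: 2.5
tcp_pos: [0.5172, -0.2781, 0.2315]
tool_rot: [-1.209, 1.209, -1.21]
wrist_force: [0.5, -0.4, -0.5]
width: 0.401
```

move_arm([
  [[0,0,0],0],
  [[0,0,0],0],
])

```text
time_s: 2.75
tcp_pos: [0.5149, -0.281, 0.2311]
tool_rot: [-1.208, 1.212, -1.211]
wrist_force: [-0.0, -0.2, -0.6]
width: 0.403
```

```bash
cat > look.py <<'E'
import sys
from h import *
tag=sys.argv[1]; s=bot.observe(); K,M=cal("wrist",s)
im=bot.camera("wrist"); cv2.imwrite(f"pics/{tag}.png",im[:,:,::-1]); np.savez(f"{tag}.npz",K=K,M=M,im=im)
print(np.round(s["tcp_pos"],4),R.from_rotvec(s["tool_rot"]).as_matrix().round(3).tolist())
for n in sys.argv[2:]:
    for i,d in enumerate(bot.trace("wrist",n)[:2]):
        v,u=np.nonzero(d["mask"]); z=.03 if 'tray' in n else .008
        P=back(K,M,np.c_[u,v],z).astype(np.float32); r=cv2.minAreaRect(P)
        np.save(f"{tag}_{n}_{i}.npy",d["mask"])
        print(n,i,round(d["conf"],2),np.round(d["rect"]).tolist(),np.round(r[0],4),np.round(r[1],4),round(r[2],1))
E
python3 look.py w1 probe_short tray_short probe_long
```

```text
[ 0.5149 -0.281   0.2311] [[-0.003, -0.001, 1.0], [-1.0, -0.0, -0.003], [0.0, -1.0, -0.001]]
probe_short 0 0.67 [352.0, 78.0, 47.0, 133.0] [ 0.5431 -0.3816] [0.1505 0.0458] 0.5
probe_short 1 0.27 [207.0, 51.0, 100.0, 189.0] [ 0.5401 -0.2557] [0.203  0.0971] 3.4
tray_short 0 0.92 [208.0, 49.0, 97.0, 191.0] [ 0.5432 -0.2578] [0.1908 0.0911] 3.4
probe_long 0 0.84 [110.0, 0.0, 63.0, 210.0] [ 0.579  -0.1332] [0.0471 0.218 ] 89.4
```

View pics/w1.png

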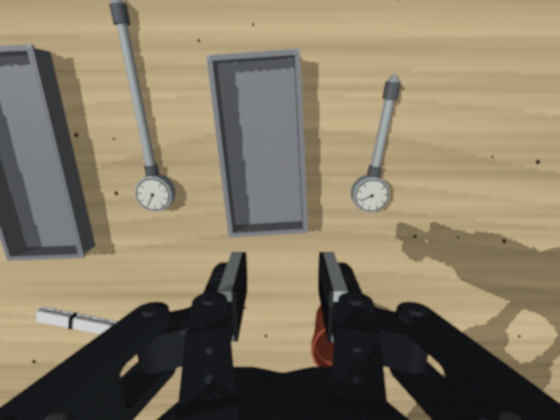

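```bash
cat > pk.py <<'E'
from h import *
def probe(tag,dial,tip,L):
    d=np.load(f"{tag}.npz"); K,M=d["K"],d["M"]
    a=back(K,M,dial,.018)[0]; b=back(K,M,tip,.008)[0]
    ang=np.arctan2(*(b-a)[::-1]); L2=L/1000
    xd=-(L2/2-.021); u=(b-a)/np.linalg.norm(b-a)
    o1=a-xd*u; o2=b-L2/2*u; bal={150:-.012,185:-.0235,220:-.035}[L]
    o=(o1+o2)/2
    print("probe",L,"dial",a.round(4),"tip",b.round(4),"len",np.linalg.norm(b-a).round(4),"exp",L2/2-xd,"deg",np.degrees(ang).round(2),"origin",o.round(4),"grip",(o+bal*u).round(4))
def tray(tag,c):
    d=np.load(f"{tag}.npz"); K,M=d["K"],d["M"]
    P=back(K,M,c,.03); fa=(P[0]+P[1])/2; ne=(P[2]+P[3])/2; v=fa-ne
    print("tray c",P.mean(0).round(4),"len",np.linalg.norm(v).round(4),"w",np.linalg.norm(P[0]-P[1]).round(4),"deg",np.degrees(np.arctan2(v[1],v[0])).round(2))
E
python3 - <<'E'
from pk import *
probe("w1",(371,194),(394,76),150)
probe("w1",(154,194),(118,1),220)
tray("w1",[(208,57),(299,50),(308,231),(229,236)])
E
```

```text
probe 150 dial [ 0.4927 -0.3798] tip [ 0.6175 -0.3967] len 0.1259 exp 0.129 deg -7.71 origin [ 0.5447 -0.3868] grip [ 0.5328 -0.3852]
probe 220 dial [ 0.4936 -0.1349] tip [ 0.6872 -0.1194] len 0.1942 exp 0.199 deg 4.57 origin [ 0.58  -0.128] grip [ 0.5451 -0.1308]
tray c [ 0.5434 -0.2582] len 0.187 w 0.0879 deg 3.47
```

move_arm([
  [[5.2,0,0.9],0],
  [[5.2,0,0.9],0],
  [[0,4,0],0.134],
  [[0,5,0],0],
  [[0,4,0],0],
])

```text
time_s: 3.58
tcp_pos: [0.5318, -0.385, 0.0992]
tool_rot: [-1.14, 1.312, -1.309]
wrist_force: [-0.1, -0.5, -0.7]
width: 0.4
```

move_arm([
  [[0,0,0],0],
  [[0,0,0],0],
])

```text
time_s: 3.82
tcp_pos: [0.5337, -0.3859, 0.1035]
tool_rot: [-1.141, 1.307, -1.313]
wrist_force: [0.5, -0.1, 0.5]
width: 0.402
```

```bash
python3 look.py w2
```

```text
[ 0.5337 -0.3859  0.1035] [[-0.137, 0.002, 0.991], [-0.991, -0.002, -0.137], [0.002, -1.0, 0.002]]
```

View pics/w2.png

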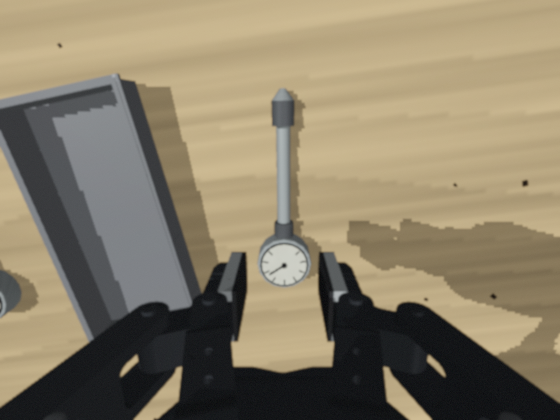

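```bash
python3 - <<'E'
from pk import *
probe("w2",(284,263),(283,89),150)
E
```

```text
probe 150 dial [ 0.4925 -0.3806] tip [ 0.6189 -0.3973] len 0.1275 exp 0.129 deg -7.56 origin [ 0.5453 -0.3876] grip [ 0.5334 -0.386 ]
```

move_arm([
  [[0,4,0],0],
  [[0,3,0],0],
  [[0,1.5,0],0],
  [[0,0.7,0],0],
  [[0,0,0],0],
], jaw=0.4)

```text
time_s: 4.5
tcp_pos: [0.5337, -0.3853, 0.0104]
tool_rot: [-1.141, 1.308, -1.311]
wrist_force: [-0.6, -0.2, 0.3]
width: 0.399
```

move_arm([
  [[0,0,0],0],
])

```text
time_s: 4.62
tcp_pos: [0.5339, -0.3855, 0.0109]
tool_rot: [-1.141, 1.307, -1.312]
wrist_force: [0.9, 0.4, -0.5]
width: 0.399
```

move_arm([
  [[0,0.4,0],0],
  [[0,0.3,0],0],
  [[0,0,0],0],
])

```text
time_s: 5.0
tcp_pos: [0.5328, -0.3844, 0.0018]
tool_rot: [-1.141, 1.31, -1.309]
wrist_force: [-0.4, -0.6, -0.1]
width: 0.402
```

move_arm([
  [[0,0,0],0],
  [[0,0,0],0],
  [[0,0,0],0],
  [[0,0,0],0],
], jaw=0, grip_force=50)

```text
time_s: 5.5
tcp_pos: [0.5333, -0.3849, 0.0026]
tool_rot: [-1.141, 1.309, -1.31]
wrist_force: [0.8, -0.6, 1.5]
width: 0.09
```

move_arm([
  [[0,0,0],0],
  [[0,-0.5,0],0],
  [[0,-1,0],0],
  [[0,-1.5,0],0],
  [[0,0,0],0],
])

```text
time_s: 6.12
tcp_pos: [0.5343, -0.3859, 0.0348]
tool_rot: [-1.141, 1.306, -1.313]
wrist_force: [0.2, -0.2, -3.0]
width: 0.09
```

```bash
python3 look.py w3; python3 -c "
from h import *
s=bot.observe();print(s['width'],s['wrist_force'],s['wrist_torque']);cv2.imwrite('pics/s3.png',bot.camera('side')[:,:,::-1])"
```

```text
[ 0.5343 -0.3859  0.0348] [[-0.137, 0.003, 0.991], [-0.991, -0.003, -0.137], [0.003, -1.0, 0.003]]
0.0916083322449948 [ 0.32467324 -0.11220876 -2.41950575] [-0.00044246 -0.00060106 -0.02383391]
```

View pics/w3.png

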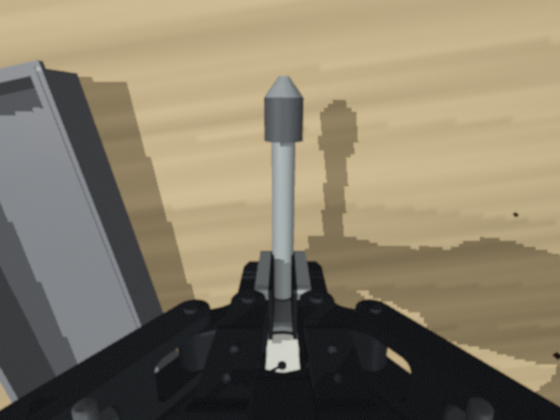

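move_arm([
  [[0,-3,0],0],
  [[0,-4,0],-0.1],
  [[0,-1,0],-0.095],
  [[-4,0,0.2],0],
  [[-4,0,0.2],0],
])

```text
time_s: 6.85
tcp_pos: [0.532, -0.3037, 0.1118]
tool_rot: [-1.235, 1.168, -1.167]
wrist_force: [0.7, 0.3, -3.0]
width: 0.094
```

move_arm([
  [[-3.2,0,0],0],
  [[-1.5,0,0],0],
  [[0,0,0],0],
  [[0,0,0],0],
])

```text
time_s: 7.35
tcp_pos: [0.5299, -0.2589, 0.1124]
tool_rot: [-1.236, 1.166, -1.168]
wrist_force: [-0.8, -0.5, -1.5]
width: 0.09
```

```bash
python3 look.py w4
```

```text
[ 0.5299 -0.2589  0.1124] [[0.057, 0.0, 0.998], [-0.998, -0.001, 0.057], [0.001, -1.0, 0.0]]
```

View pics/w4.png

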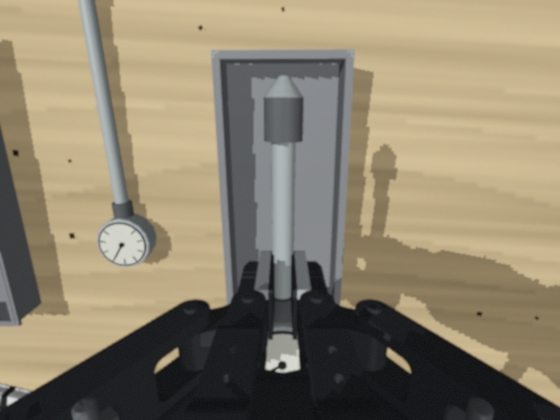

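move_arm([
  [[0,4,0.1],0],
  [[0,3.5,0],0],
  [[0,1.5,0],0],
  [[0,0.6,0],0],
  [[0,0,0],0],
])

```text
time_s: 8.02
tcp_pos: [0.5313, -0.2583, 0.0171]
tool_rot: [-1.236, 1.165, -1.168]
wrist_force: [0.0, -0.4, -1.8]
width: 0.087
```

move_arm([
  [[0,0.3,0],0],
  [[0,0.2,0],0],
  [[0,0,0],0],
  [[0,0,0],0],
])

```text
time_s: 8.52
tcp_pos: [0.5308, -0.2576, 0.0115]
tool_rot: [-1.236, 1.166, -1.167]
wrist_force: [-0.6, 0.5, -2.2]
width: 0.092
```

move_arm([
  [[0,0.3,0],0],
  [[0,0.2,0],0],
  [[0,0,0],0],
  [[0,0,0],0],
])

```text
time_s: 9.02
tcp_pos: [0.5307, -0.2576, 0.0063]
tool_rot: [-1.236, 1.167, -1.166]
wrist_force: [0.4, -0.1, -1.3]
width: 0.085
```

move_arm([
  [[0,0.1,0],0],
  [[0,0,0],0],
  [[0,0,0],0],
])

```text
time_s: 9.4
tcp_pos: [0.5308, -0.2577, 0.0055]
tool_rot: [-1.236, 1.166, -1.167]
wrist_force: [-1.6, 0.6, 0.9]
width: 0.088
```

move_arm([
  [[0,0,0],0],
  [[0,0,0],0],
  [[0,0,0],0],
], jaw=0.35)

```text
time_s: 9.78
tcp_pos: [0.5308, -0.2577, 0.0054]
tool_rot: [-1.236, 1.166, -1.167]
wrist_force: [0.2, -0.4, -0.4]
width: 0.349
```

move_arm([
  [[0,-2,0],0],
  [[0,-4,0],0],
  [[0,-6,0],0],
  [[-3,-6,0],0],
  [[-6,-4,0],0],
])

```text
time_s: 10.4
tcp_pos: [0.5274, -0.1788, 0.2213]
tool_rot: [-1.233, 1.162, -1.174]
wrist_force: [1.0, -0.2, 0.7]
width: 0.354
```

move_arm([
  [[-6,0,0],0],
  [[-6,0,0],0],
  [[-5,0,0],0.05],
  [[0,0,0],0],
  [[0,0,0],0],
])

```text
time_s: 11.02
tcp_pos: [0.5166, -0.0086, 0.217]
tool_rot: [-1.213, 1.201, -1.204]
wrist_force: [0.0, -1.0, -1.2]
width: 0.351
```

```bash
python3 look.py w5
```

```text
[ 0.5166 -0.0086  0.217 ] [[0.008, 0.002, 1.0], [-1.0, -0.001, 0.008], [0.001, -1.0, 0.002]]
```

View pics/w5.png

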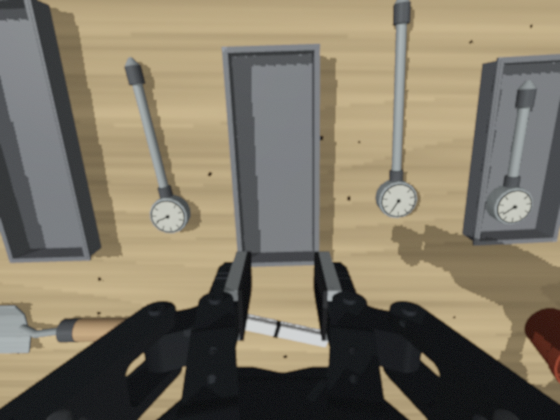

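```bash
python3 - <<'E'
from pk import *
probe("w5",(169,214),(131,58),185)
probe("w5",(398,199),(402,0),220)
tray("w5",[(225,52),(319,46),(320,260),(241,263)])
probe("w5",(514,205),(528,81),150)
E
```

```text
probe 185 dial [0.4754 0.1172] tip [0.6347 0.1428] len 0.1613 exp 0.16399999999999998 deg 9.14 origin [0.5447 0.1283] grip [0.5215 0.1246]
probe 220 dial [ 0.4946 -0.1337] tip [ 0.6868 -0.1191] len 0.1928 exp 0.199 deg 4.35 origin [ 0.5802 -0.1272] grip [ 0.5453 -0.1299]
tray c [ 0.5325 -0.0017] len 0.2165 w 0.0866 deg 2.42
probe 150 dial [ 0.4887 -0.2614] tip [ 0.6164 -0.2543] len 0.1278 exp 0.129 deg 3.18 origin [ 0.5421 -0.2584] grip [ 0.5301 -0.2591]
```

move_arm([
  [[-4,0,0.2],0],
  [[-5,0,0.2],0],
  [[-4.3,2,0.2],0],
  [[0,4,0],-0.151],
  [[0,4,0],0],
], jaw=0.4)

```text
time_s: 11.7
tcp_pos: [0.5221, 0.1241, 0.1153]
tool_rot: [-1.28, 1.09, -1.092]
wrist_force: [0.0, -0.4, -0.2]
width: 0.405
```

move_arm([
  [[0,1.5,0],0],
  [[0,0,0],0],
  [[0,0,0],0],
])

```text
time_s: 12.08
tcp_pos: [0.5229, 0.1245, 0.1028]
tool_rot: [-1.278, 1.09, -1.094]
wrist_force: [0.1, 0.5, -0.3]
width: 0.4
```

```bash
python3 look.py w6
```

```text
[0.5229 0.1245 0.1028] [[0.157, 0.003, 0.988], [-0.988, -0.0, 0.157], [0.001, -1.0, 0.003]]
```

View pics/w6.png

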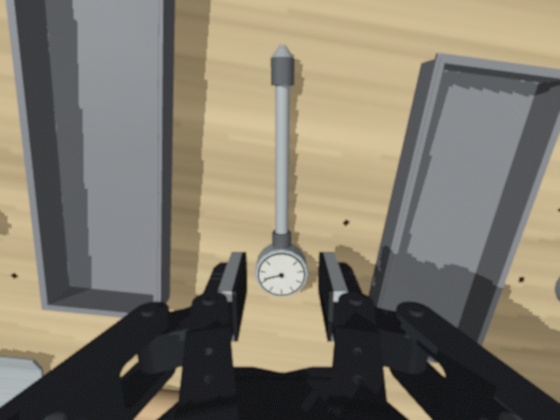

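```bash
python3 - <<'E'
from pk import *
probe("w6",(282,272),(282,43),185)
E
```

```text
probe 185 dial [0.4747 0.118 ] tip [0.6362 0.1436] len 0.1635 exp 0.16399999999999998 deg 9.0 origin [0.5451 0.1291] grip [0.5219 0.1255]
```

move_arm([
  [[0,4,0],0],
  [[0,3,0],0],
  [[0,1.5,0],0],
  [[0,0.7,0],0],
  [[0,0,0],0],
])

```text
time_s: 12.75
tcp_pos: [0.522, 0.125, 0.0096]
tool_rot: [-1.279, 1.091, -1.092]
wrist_force: [0.5, 0.2, 0.4]
width: 0.405
```

move_arm([
  [[0,0,0],0],
])

```text
time_s: 12.88
tcp_pos: [0.5223, 0.125, 0.0101]
tool_rot: [-1.279, 1.09, -1.093]
wrist_force: [-0.1, -0.1, -0.3]
width: 0.402
```

move_arm([
  [[0,0.5,0],0],
  [[0,0.2,0],0],
  [[0,0,0],0],
])

```text
time_s: 13.25
tcp_pos: [0.521, 0.125, 0.0016]
tool_rot: [-1.28, 1.092, -1.091]
wrist_force: [0.6, -0.3, -0.4]
width: 0.397
```

move_arm([
  [[0,0,0],0],
  [[0,0,0],0],
  [[0,0,0],0],
  [[0,0,0],0],
  [[0,0,0],0],
], jaw=0, grip_force=50)

```text
time_s: 13.88
tcp_pos: [0.5214, 0.125, 0.0021]
tool_rot: [-1.28, 1.091, -1.092]
wrist_force: [-0.4, -0.3, 3.3]
width: 0.088
```

move_arm([
  [[0,-0.5,0],0],
  [[0,-1,0],0],
  [[0,-1.5,0],0],
  [[0,0,0],0],
  [[0,0,0],0],
])

```text
time_s: 14.5
tcp_pos: [0.5213, 0.125, 0.032]
tool_rot: [-1.28, 1.091, -1.092]
wrist_force: [0.3, 0.4, -1.8]
width: 0.088
```

```bash
python3 look.py w7; python3 -c "
from h import *
s=bot.observe();print(s['width'],s['wrist_force'],s['wrist_torque'])"
```

```text
[0.5213 0.125  0.032 ] [[0.158, 0.0, 0.987], [-0.987, 0.0, 0.158], [0.0, -1.0, 0.0]]
0.08838315268534307 [ 0.22265021 -0.11519992 -2.16704239] [0.00125079 0.0085322  0.04943518]
```

View pics/w7.png

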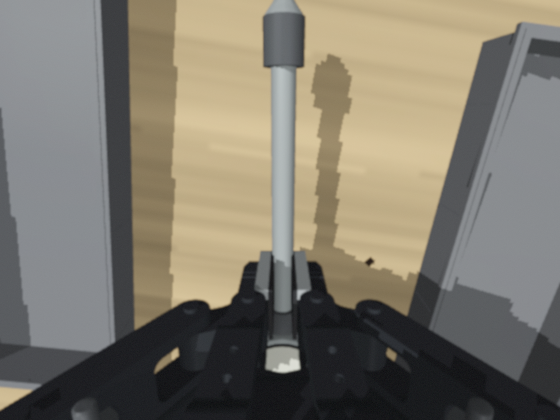

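move_arm([
  [[0,-3,0],0],
  [[0,-4,0],0.116],
  [[0,-1,0],0],
  [[4,0,-0.6],0],
  [[4,0,-0.6],0],
])

```text
time_s: 15.18
tcp_pos: [0.5116, 0.044, 0.1104]
tool_rot: [-1.232, 1.176, -1.174]
wrist_force: [-0.1, 0.7, -1.8]
width: 0.09
```

move_arm([
  [[3.2,0,-0.6],0],
  [[1.5,0,0],0],
  [[0,0,0],0],
  [[0,0,0],0],
])

```text
time_s: 15.68
tcp_pos: [0.5086, -0.0017, 0.1114]
tool_rot: [-1.23, 1.178, -1.176]
wrist_force: [0.7, 0.2, -1.8]
width: 0.087
```

```bash
python3 look.py w8
```

```text
[ 0.5086 -0.0017  0.1114] [[0.044, -0.001, 0.999], [-0.999, 0.001, 0.044], [-0.001, -1.0, -0.001]]
```

View pics/w8.png

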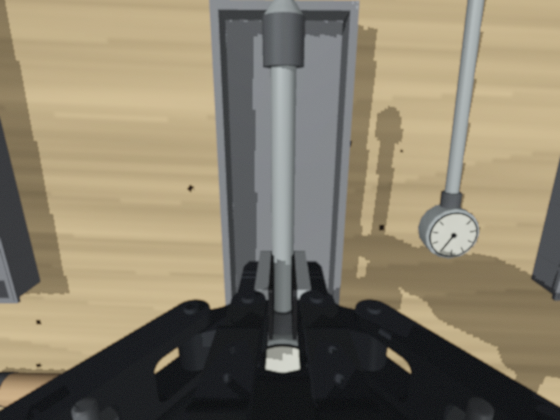

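move_arm([
  [[0,4,0],0],
  [[0,3.5,0],0],
  [[0,1.5,0],0],
  [[0,0.6,0],0],
  [[0,0,0],0],
])

```text
time_s: 16.35
tcp_pos: [0.5094, -0.0026, 0.0166]
tool_rot: [-1.229, 1.176, -1.178]
wrist_force: [1.0, -0.2, -1.3]
width: 0.086
```

move_arm([
  [[0,0.4,0],0],
  [[0,0.3,0],0],
  [[0,0,0],0],
  [[0,0,0],0],
])

```text
time_s: 16.85
tcp_pos: [0.5088, -0.0027, 0.009]
tool_rot: [-1.229, 1.177, -1.178]
wrist_force: [-0.1, -0.5, -1.8]
width: 0.093
```

move_arm([
  [[0,0.2,0],0],
  [[0,0.1,0],0],
  [[0,0,0],0],
  [[0,0,0],0],
])

```text
time_s: 17.35
tcp_pos: [0.5087, -0.0027, 0.0059]
tool_rot: [-1.229, 1.178, -1.178]
wrist_force: [0.1, -0.9, -2.8]
width: 0.09
```

move_arm([
  [[0,0.1,0],0],
  [[0,0,0],0],
  [[0,0,0],0],
])

```text
time_s: 17.73
tcp_pos: [0.5089, -0.0027, 0.0051]
tool_rot: [-1.229, 1.177, -1.178]
wrist_force: [-1.0, 0.7, 1.2]
width: 0.09
```

move_arm([
  [[0,0,0],0],
  [[0,0,0],0],
  [[0,0,0],0],
], jaw=0.35)

```text
time_s: 18.1
tcp_pos: [0.5088, -0.0027, 0.0049]
tool_rot: [-1.229, 1.178, -1.178]
wrist_force: [-0.0, -1.5, -0.3]
width: 0.349
```

move_arm([
  [[0,-2,0],0],
  [[0,-4,0],0],
  [[0,-5,0],0],
  [[5,0,1.2],0],
  [[5,0,1.2],0],
])

```text
time_s: 18.73
tcp_pos: [0.5379, -0.1026, 0.1161]
tool_rot: [-1.229, 1.174, -1.178]
wrist_force: [0.0, 0.1, -0.0]
width: 0.349
```

move_arm([
  [[2.9,0,0.7],-0.033],
  [[0,0,0],0],
  [[0,0,0],0],
], jaw=0.4)

```text
time_s: 19.1
tcp_pos: [0.5448, -0.1295, 0.1145]
tool_rot: [-1.244, 1.154, -1.152]
wrist_force: [-0.7, 0.3, -0.3]
width: 0.407
```

```bash
python3 look.py w9
```

```text
[ 0.5448 -0.1295  0.1145] [[0.076, -0.001, 0.997], [-0.997, 0.001, 0.076], [-0.001, -1.0, -0.001]]
```

View pics/w9.png

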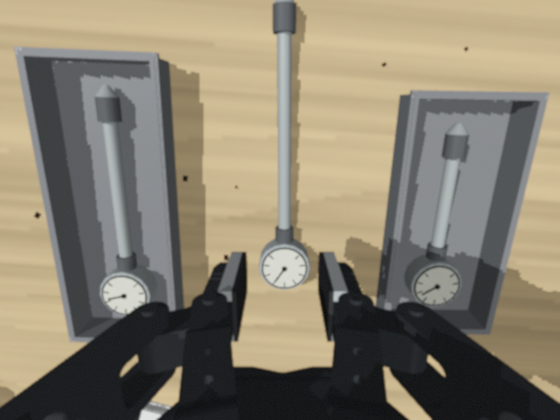

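```bash
python3 - <<'E'
from h import *
d=np.load("w9.npz"); a=back(d["K"],d["M"],[(285,268)],.018)[0]; b=back(d["K"],d["M"],[(284,34)],.008)[0]
u=(b-a)/np.linalg.norm(b-a); print(a,np.degrees(np.arctan2(u[1],u[0])),"grip",a+.054*u)
E
```

```text
[ 0.49305118 -0.13457067] 4.637357683186997 grip [ 0.54687441 -0.13020483]
```

move_arm([
  [[0,4,0],0],
  [[0,4,0],0],
  [[0,1.5,0],0],
  [[0,0.8,0],0],
  [[0,0,0],0],
])

```text
time_s: 19.77
tcp_pos: [0.5458, -0.1302, 0.0126]
tool_rot: [-1.244, 1.152, -1.154]
wrist_force: [-0.2, 0.3, 0.3]
width: 0.399
```

move_arm([
  [[0,0,0],0],
])

```text
time_s: 19.9
tcp_pos: [0.5463, -0.1307, 0.0133]
tool_rot: [-1.243, 1.151, -1.155]
wrist_force: [-0.5, -0.3, 0.1]
width: 0.399
```

move_arm([
  [[0,0.7,0],0],
  [[0,0.3,0],0],
  [[0,0,0],0],
])

```text
time_s: 20.27
tcp_pos: [0.5449, -0.1301, 0.0015]
tool_rot: [-1.244, 1.154, -1.153]
wrist_force: [-0.0, 0.6, 0.5]
width: 0.399
```

move_arm([
  [[0,0,0],0],
  [[0,0,0],0],
  [[0,0,0],0],
  [[0,0,0],0],
  [[0,0,0],0],
], jaw=0, grip_force=60)

```text
time_s: 20.9
tcp_pos: [0.5454, -0.1303, 0.0022]
tool_rot: [-1.244, 1.153, -1.153]
wrist_force: [-1.0, 1.0, 3.4]
width: 0.084
```

move_arm([
  [[0,-0.5,0],0],
  [[0,-1,0],0],
  [[0,-1.5,0],0],
  [[0,0,0],0],
  [[0,0,0],0],
])

```text
time_s: 21.52
tcp_pos: [0.5452, -0.1302, 0.032]
tool_rot: [-1.244, 1.153, -1.153]
wrist_force: [-0.5, 0.1, -3.3]
width: 0.084
```

```bash
python3 look.py w10; python3 -c "
from h import *
s=bot.observe();print(s['width'],s['wrist_force'],s['wrist_torque'])
cv2.imwrite('pics/s10.png',bot.camera('scene')[:,:,::-1])"
```

```text
[ 0.5452 -0.1302  0.032 ] [[0.076, 0.0, 0.997], [-0.997, -0.0, 0.076], [0.0, -1.0, 0.0]]
0.08586823671010563 [-0.04725315 -0.47020058 -2.40829997] [-0.03710694  0.03077398  0.03127527]
```

View pics/w10.png

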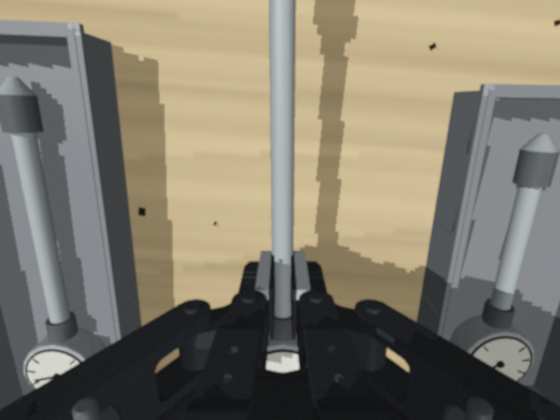

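View pics/s10.png

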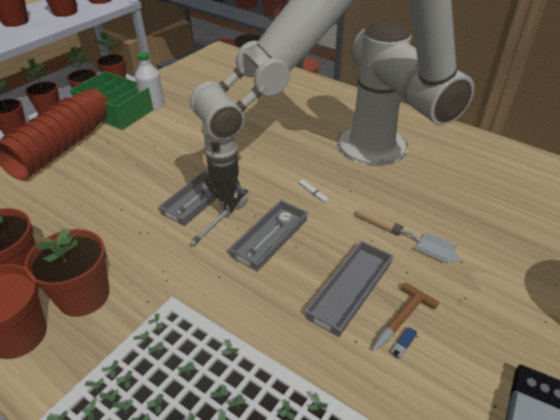

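move_arm([
  [[0,-3,0],0],
  [[0,-4,0],0],
  [[0,-4,0],0],
  [[-4,-1,0],0],
  [[-5,0,0],0],
])

```text
time_s: 22.25
tcp_pos: [0.5391, -0.0404, 0.1531]
tool_rot: [-1.242, 1.153, -1.157]
wrist_force: [0.6, 0.3, -3.4]
width: 0.082
```

move_arm([
  [[-5,0,0],0],
  [[-5,0,0],0],
  [[-5,0,0],0],
  [[-5,0,0],0],
  [[-4,0,0],0],
])

```text
time_s: 22.88
tcp_pos: [0.5194, 0.2007, 0.1513]
tool_rot: [-1.245, 1.153, -1.152]
wrist_force: [0.7, 0.3, -2.7]
width: 0.085
```

move_arm([
  [[-3,0,0],0],
  [[-1.6,0,0],0],
  [[0,0,0],0],
  [[0,0,0],0],
])

```text
time_s: 23.38
tcp_pos: [0.5169, 0.2436, 0.1517]
tool_rot: [-1.244, 1.154, -1.154]
wrist_force: [0.5, -0.1, -2.9]
width: 0.082
```

```bash
python3 look.py w11; python3 -c "
from h import *
cv2.imwrite('pics/s11.png',bot.camera('scene')[:,:,::-1])"
```

```text
[0.5169 0.2436 0.1517] [[0.075, -0.0, 0.997], [-0.997, -0.001, 0.075], [0.001, -1.0, -0.0]]
```

View pics/w11.png

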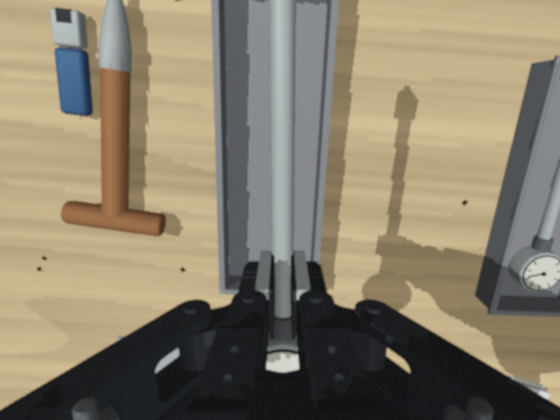

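View pics/s11.png

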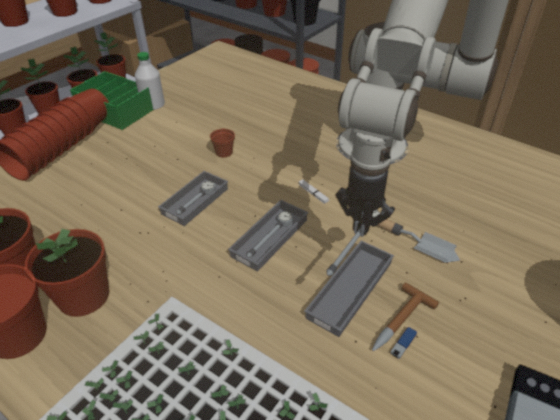

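```bash
python3 - <<'E'
from h import *
d=np.load("w11.npz"); P=back(d["K"],d["M"],[(213,2),(220,291),(339,2),(322,270),(219,293)],.03)
print(P.round(4))
l=P[1]-P[0]; r=P[3]-P[2]
print(np.degrees(np.arctan2(-l[1],-l[0])),np.degrees(np.arctan2(-r[1],-r[0])))
a=np.radians(2.6)
u=(P[0]-P[1])/np.linalg.norm(P[0]-P[1]); n=np.array([-u[1],u[0]]); print("w",(P[0]-P[2])@n,(P[1]-P[3])@n)
c=P[4]+.128*u-.043*n; print("centre",c,"grip",c-.035*u)
im=d["im"]; cv2.imwrite("pics/c.png",cv2.resize(im[200:320,180:360,::-1],None,fx=4,fy=4))
E
```

```text
[[0.6578 0.3043]
 [0.4236 0.2953]
 [0.6644 0.2152]
 [0.4522 0.2038]
 [0.4214 0.2962]]
2.1946171290383307 3.085126692823094
w 0.08930347321614503 0.09260623231803149
centre [0.55097746 0.25816374] grip [0.51600314 0.25682346]
```

View pics/c.png

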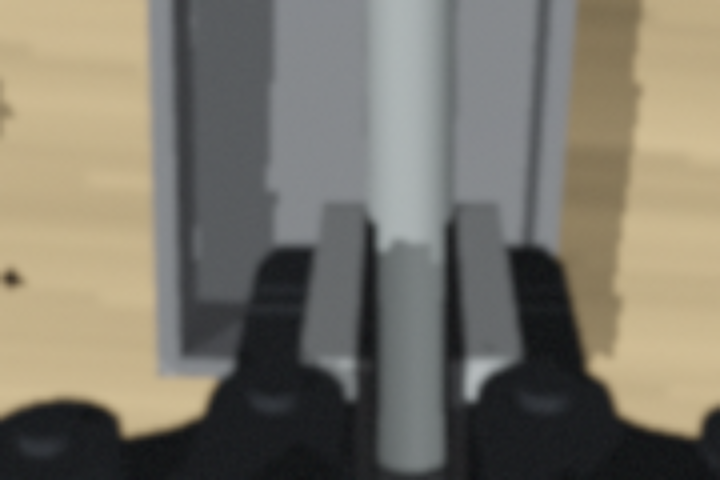

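```bash
python3 - <<'E'
from h import *
d=np.load("w11.npz"); P=back(d["K"],d["M"],[(213,2),(218.3,252),(339,2),(321.5,252),(219,293.5)],.03)
print(P.round(4)); f=(P[0]+P[2])/2; n=(P[1]+P[3])/2; u=(f-n)/np.linalg.norm(f-n); ang=np.degrees(np.arctan2(u[1],u[0]))
xn=(P[4]-n)@u; c=n+(xn+.128)*u; print(f,n,ang,"centre",c,"grip",c-.035*u)
g=c-.035*u; s=bot.observe(); T=R.from_rotvec(s["tool_rot"]).as_matrix(); print(T.T@np.r_[g-np.array(s["tcp_pos"])[:2],0]*100, s["tcp_pos"], s["time_s"])
E
```

```text
[[0.6578 0.3043]
 [0.4631 0.2975]
 [0.6644 0.2152]
 [0.4699 0.2062]
 [0.4209 0.2962]]
[0.66111896 0.25976058] [0.466532   0.25185378] 2.3268647439830197 centre [0.55066306 0.25527234] grip [0.51569191 0.25385133]
[-1.03195906e+00 -3.32353789e-04 -5.08299688e-02] [0.51696582 0.24359806 0.15181986] 23.475
```

move_arm([
  [[-1.0,0,0],0.033],
  [[0,3,0],0],
  [[0,3,0],0],
  [[0,1,0],0],
  [[0,0,0],0],
])

```text
time_s: 24.1
tcp_pos: [0.5159, 0.2541, 0.0817]
tool_rot: [-1.23, 1.179, -1.178]
wrist_force: [-0.1, 1.0, -1.5]
width: 0.082
```

```bash
python3 look.py w12;  python3 -c "
from h import *
cv2.imwrite('pics/s12.png',cv2.resize(bot.camera('scene')[180:360,260:460,::-1],None,fx=3,fy=3))"
```

```text
[0.5159 0.2541 0.0817] [[0.042, -0.001, 0.999], [-0.999, -0.0, 0.042], [0.0, -1.0, -0.001]]
```

View pics/w12.png

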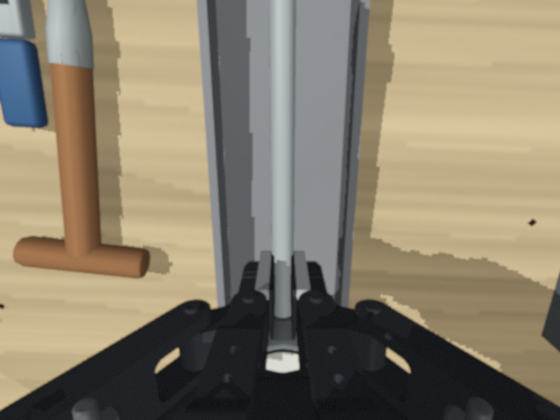

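View pics/s12.png

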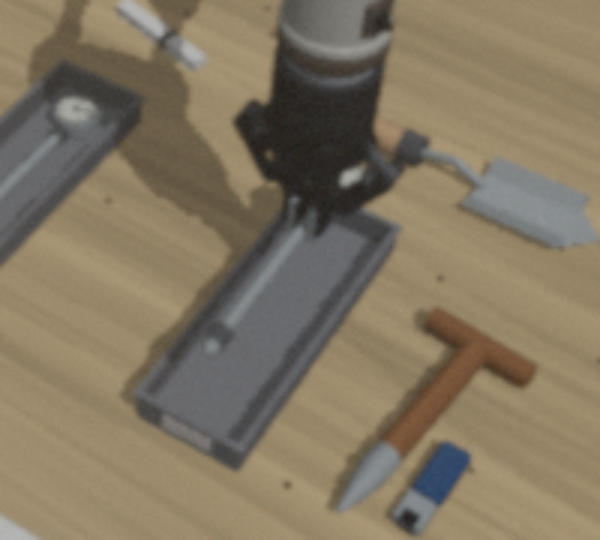

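move_arm([
  [[0,3,0],0],
  [[0,2,0],0],
  [[0,1.3,0],0],
  [[0,0.5,0],0],
  [[0,0,0],0],
])

```text
time_s: 24.82
tcp_pos: [0.5162, 0.2547, 0.014]
tool_rot: [-1.229, 1.178, -1.178]
wrist_force: [-0.0, -0.2, -2.8]
width: 0.085
```

move_arm([
  [[0,0.3,0],0],
  [[0,0.1,0],0],
  [[0,0,0],0],
  [[0,0,0],0],
])

```text
time_s: 25.32
tcp_pos: [0.5161, 0.2547, 0.01]
tool_rot: [-1.229, 1.177, -1.178]
wrist_force: [0.2, -0.9, -2.6]
width: 0.086
```

move_arm([
  [[0,0.2,0],0],
  [[0,0.1,0],0],
  [[0,0.1,0],0],
  [[0,0,0],0],
  [[0,0,0],0],
])

```text
time_s: 25.95
tcp_pos: [0.516, 0.2547, 0.0059]
tool_rot: [-1.229, 1.178, -1.178]
wrist_force: [0.1, 0.2, -2.6]
width: 0.085
```

move_arm([
  [[0,0.1,0],0],
  [[0,0,0],0],
  [[0,0,0],0],
])

```text
time_s: 26.32
tcp_pos: [0.5161, 0.2547, 0.0052]
tool_rot: [-1.229, 1.177, -1.178]
wrist_force: [-1.6, -0.6, 0.7]
width: 0.087
```

move_arm([
  [[0,0,0],0],
  [[0,0,0],0],
  [[0,0,0],0],
], jaw=0.35)

```text
time_s: 26.7
tcp_pos: [0.5161, 0.2547, 0.005]
tool_rot: [-1.229, 1.177, -1.178]
wrist_force: [-0.3, 0.2, -0.1]
width: 0.346
```

move_arm([
  [[0,-2,0],0],
  [[0,-4,0],0],
  [[0,-6,0],0],
  [[0,-6,0],0],
  [[2,-6,0],0],
])

```text
time_s: 27.32
tcp_pos: [0.5166, 0.2355, 0.248]
tool_rot: [-1.228, 1.175, -1.177]
wrist_force: [0.4, 0.2, 0.7]
width: 0.347
```

move_arm([
  [[5,0,0],0],
  [[5,0,0],0],
  [[0,0,0],0],
  [[0,0,0],0],
])

```text
time_s: 27.82
tcp_pos: [0.5212, 0.1354, 0.2452]
tool_rot: [-1.228, 1.177, -1.178]
wrist_force: [0.1, 0.8, 0.2]
width: 0.349
```

```bash
python3 look.py w13;  python3 -c "
from h import *
cv2.imwrite('pics/s13.png',bot.camera('scene')[:,:,::-1])
cv2.imwrite('pics/d13.png',bot.camera('side')[:,:,::-1])"
```

```text
[0.5212 0.1354 0.2452] [[0.042, 0.001, 0.999], [-0.999, 0.001, 0.042], [-0.001, -1.0, 0.001]]
```

View pics/w13.png

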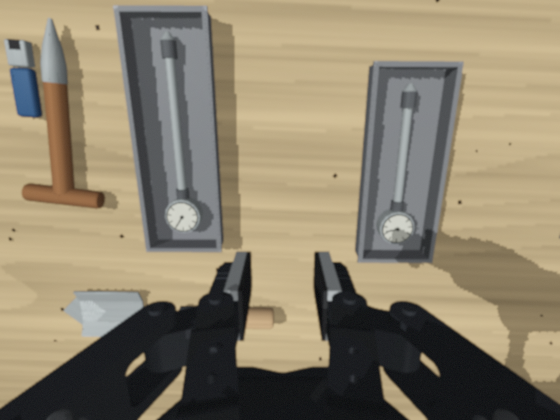

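View pics/s13.png

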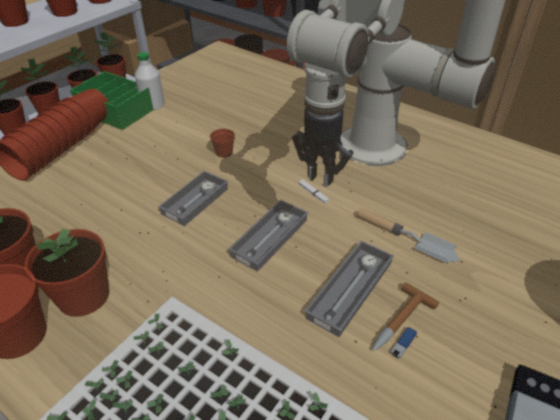

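View pics/d13.png

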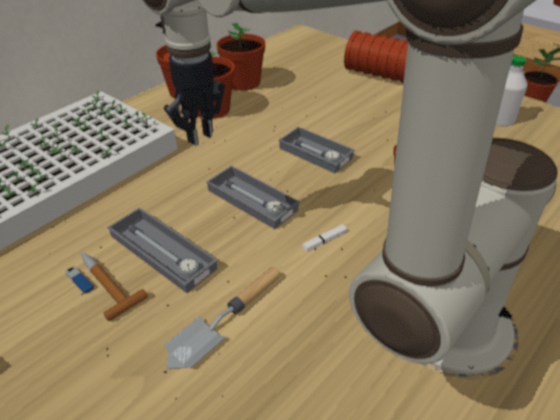

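All three probes lie flat in their own trays: the dials are at (371,261), (285,217) and (208,186) in the scene view. The bystanders have not moved, and the gripper is clear. I'm handing the job in.

```bash
python3 -c "
from station import bot
print(bot.close_job())"
```

```text
the job is handed in; nothing more can be done
None
```

All three soil probes are in the trays of their own length, and the job is handed in at about 28 s of the 83 s allowed. I gripped each one by the stem at its balance point and carried it level. I lowered it until the wrist force showed a light touch on the tray floor, then released it. The order was short, middle, long.

The last wrist, scene and side pictures show each probe lying flat inside its tray, with the gripper open and clear. The dibber, lighter, trowel and small pot look to be where they started.

One reading disagreed a little: with the stem gripped, the opening read about 0.09, or 7.5 mm, where the 10 mm stem would give about 0.12. The grips held anyway and I saw no slip. No other check failed.

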